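Sort the button jars into their dishes

TASK

Put the four small button jars with red, blue, yellow and green caps away, one after another: stand each one upright in the dish of its own colour, flat on the dish's floor. They are glass, so keep them upright and set them down gently rather than dropping them. Leave the black-capped jar and the thimble standing where they are.

Things in the scene. Friction and masses are not known exactly. Their poses are not given: they have to be found in the camera images.
- jar_red: Small round glass button jar with a red twist cap and red buttons inside, standing upright, loose: 39 mm diameter (cap 38 mm), 54 mm tall in all, the cap being the top 14 mm, 60 to 130 g, stiff enough to grip firmly. Origin: centre of its underside; z up.
- jar_blue: Small round glass button jar with a blue twist cap and blue buttons inside, standing upright, loose: 39 mm diameter (cap 38 mm), 54 mm tall in all, the cap being the top 14 mm, 60 to 130 g, stiff enough to grip firmly. Origin: centre of its underside; z up.
- jar_yellow: Small round glass button jar with a yellow twist cap and yellow buttons inside, standing upright, loose: 39 mm diameter (cap 38 mm), 54 mm tall in all, the cap being the top 14 mm, 60 to 130 g, stiff enough to grip firmly. Origin: centre of its underside; z up.
- jar_green: Small round glass button jar with a green twist cap and green buttons inside, standing upright, loose: 39 mm diameter (cap 38 mm), 54 mm tall in all, the cap being the top 14 mm, 60 to 130 g, stiff enough to grip firmly. Origin: centre of its underside; z up.
- dish_red: Shallow round red plastic dish, fixed to the shelf: 76 mm outside diameter, rim 12 mm above the shelf, wall 4 mm, flat inner floor 4 mm above the shelf and 64 mm across. Empty at the start. Origin: centre of its underside, on the shelf surface (z = 0); z up.
- dish_blue: Shallow round blue plastic dish, fixed to the shelf: 76 mm outside diameter, rim 12 mm above the shelf, wall 4 mm, flat inner floor 4 mm above the shelf and 64 mm across. Empty at the start. Origin: centre of its underside, on the shelf surface (z = 0); z up.
- dish_yellow: Shallow round yellow plastic dish, fixed to the shelf: 76 mm outside diameter, rim 12 mm above the shelf, wall 4 mm, flat inner floor 4 mm above the shelf and 64 mm across. Empty at the start. Origin: centre of its underside, on the shelf surface (z = 0); z up.
- dish_green: Shallow round green plastic dish, fixed to the shelf: 76 mm outside diameter, rim 12 mm above the shelf, wall 4 mm, flat inner floor 4 mm above the shelf and 64 mm across. Empty at the start. Origin: centre of its underside, on the shelf surface (z = 0); z up.
- jar_black: Button jar of exactly the same shape and size as the others but with a black cap and black buttons, loose; it has no dish and stays where it is. Origin: centre of its underside; z up. The ten listed things start at least 85 mm apart centre to centre; all else on the shelf stands farther out along its edges, under 200 mm tall.
- thimble: Glazed reddish-brown (terracotta-coloured) ceramic thimble with a thin brass band round its foot, loose, standing upright: 23 mm diameter at the foot, 26 mm tall; it stays where it is. Origin: centre of its underside; z up.
Things that resemble listed ones, but are neither listed nor needed, are in the scene too. Several things look just like the jar_red: the one meant starts nearest to the robot's base.

How it is judged:
By the outcome, as a careful person would: the job done as asked, in the order asked, and still so for the second after the job is handed in, with the robot touching nothing.
It also fails if it takes over 99 s, if anything falls off the work surface, if the arm or the gripper's body presses on something with over 40 N, if the wrist force passes 120 N, or if a joint passes its speed limit or range.

ROBOT

A 6-joint arm with a two-finger parallel gripper is mounted at the origin on the work surface. World frame = base frame: x ahead of the robot, y to its left, z up, the work surface at z = 0. Lengths are in m, angles in degrees, forces in N, time in s.
With the tool pointing down it reaches from about 0.325 to 0.85 m from the base axis. Payload 15.5 kg.
Tool frame: the origin (TCP) lies at the very end of the fingers, on their centre line; the grasp point (between the pads) lies arm.grip_depth behind it (arm.grip_depth is the distance from the TCP to the grasp point, in m); z points along the fingers, y is the direction in which the jaws open and shut (so a half turn about z gives the same grasp; the last joint's range is limited). The gripper opens to 91 mm and grips with 3 to 60 N. Pads are 32 mm wide; open, the fingers measure 118 mm over their backs; the gripper's body (76 mm by 178 mm) begins 60 mm behind the grasp point.
Start: joints at [60.075, 28.281, 77.091, -0, 74.628, -5.472], TCP at [0.259, 0.569, 0.182] pointing down, gripper open.
Joint ranges: [-166.48, 166.48], [-47.26, 123.95], [12.59, 153.08], [-70.14, 250.14], [6.76, 159.57], [-176.63, 176.63]. Speed limits (degrees/s): [108.29, 108.29, 147.25, 172.46, 172.46, 172.46].

INTERFACE

Orientations are given as a 3x3 rotation matrix whose columns are the frame's x, y, z axes.
In Python, from rig import arm gives the robot as it stands. Calls block until the motion is done:
- arm.move_to(position, orientation): joint-space move of the TCP to a pose.
- arm.move_l(position, orientation=None, feed=0.15): straight line of the TCP; orientation=None keeps the orientation; feed is the mean speed in m/s.
- arm.move_joints(angles): joint-space move.
- arm.grip(opening): finger opening in m; the grip force is fixed at half the most; returns when the fingers have stopped.
- arm.sleep(seconds).
- arm.solve_ik(position, orientation): joint angles nearest the present ones, or None.
- arm.snapshot(name): name is "side" or "top"; returns the picture (384x512x3 uint8, red, green, blue); there is no depth.
- arm.get_calibration(name): a dict with "intrinsics" (3x3 intrinsics, pixels), "cam_to_world" (4x4, takes a point from camera to world coordinates). Camera axes: x right, y down, z forward; pixel columns grow to the right and rows downward; lengths in m; the calibration is good to about 2 mm. A picture is of the moment at which its call begins. get_calibration takes no time and is no camera call.
A pose or a line that the arm cannot do raises arm.Unreachable and nothing moves.
- arm.sign_off(): hands the job in, once; it reports no verdict.
Readings, each from a call of its own:
- arm.current_t(): time.
- arm.current_joint_positions(): joint angles.
- arm.current_dq(): joint speeds.
- arm.current_tau(): joint torques, N m.
- arm.current_ee_pos(): TCP position.
- arm.current_tool_rot(): TCP orientation.
- arm.current_force(): force on the tool from outside, world axes, zero at the start.
- arm.current_torque(): the same for the moment, N m.
- arm.current_width(): finger opening in m.
Only numpy, scipy, OpenCV 4.12 (cv2) and the standard library are available. Lean on these libraries where they do the work, as an engineer would, in place of code of your own. Each camera call takes 0.05 s, during which the arm holds its last target. There are 200 camera calls.

## Working session

There is one attempt and no reset: what is moved stays moved. The work goes in short steps, each a Python script; the robot and the scene stay as the last script left them, time stands still between calls to the robot, and variables do not carry over. Pictures are saved under pics/ and viewed, about 12 in all and at most 16, crops included, and the job is handed in when it is done.

```bash
ls; mkdir -p pics; python3 - <<'E'
from rig import arm
import cv2, numpy as np
np.set_printoptions(precision=4,suppress=True)
for n in("top","side"):
    im=arm.snapshot(n); cv2.imwrite(f"pics/{n}0.png",cv2.resize(im[:,:,::-1],(800,600),interpolation=cv2.INTER_CUBIC)); cv2.imwrite(f"pics/{n}0_raw.png",im[:,:,::-1])
    c=arm.get_calibration(n); print(n,c["intrinsics"],c["cam_to_world"])
print(arm.grip_depth,arm.current_t(),arm.current_tool_rot(),arm.current_width())
E
```

```text
pics
top [[372.2081   0.     249.7798]
 [  0.     372.2081 193.6532]
 [  0.       0.       1.    ]] [[ 0.0056 -0.9949  0.1011  0.4875]
 [-0.9995 -0.0024  0.0317 -0.0377]
 [-0.0313 -0.1012 -0.9944  0.8656]
 [ 0.      0.      0.      1.    ]]
side [[393.3102   0.     251.0814]
 [  0.     393.3102 194.6957]
 [  0.       0.       1.    ]] [[ 0.9674 -0.1765  0.1817  0.4099]
 [-0.2524 -0.6105  0.7507 -0.6068]
 [-0.0216 -0.7721 -0.6351  0.5637]
 [ 0.      0.      0.      1.    ]]
0.0188 0.1 [[-0.9103  0.4139 -0.0006]
 [ 0.4139  0.9103 -0.001 ]
 [ 0.0001 -0.0011 -1.    ]] 0.09133581204960191
```

View pics/top0.png

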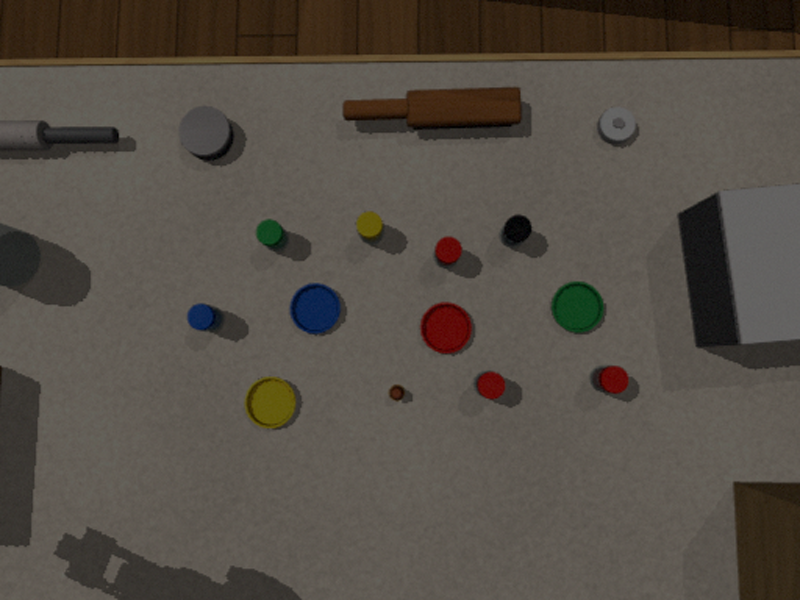

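View pics/side0.png

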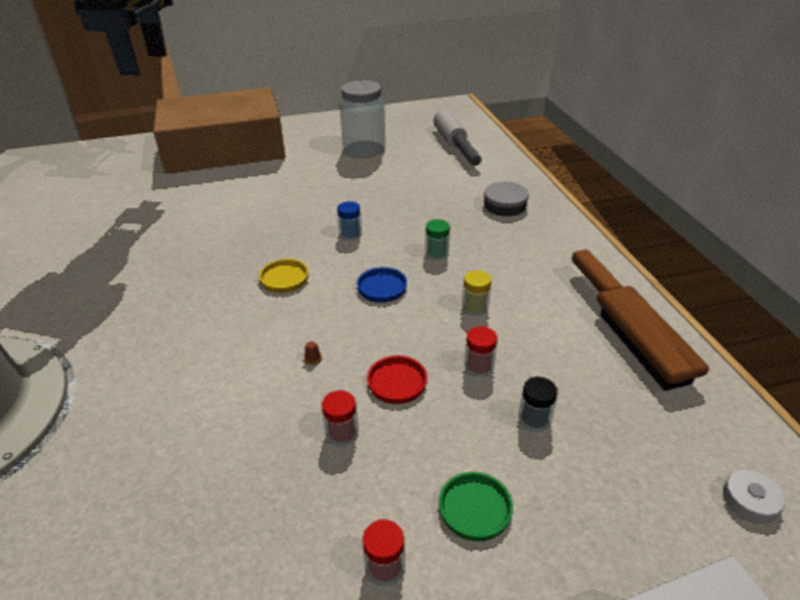

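The top view shows jars at about (scaled pixels) red (449,250)/(491,385)/(614,379), blue (202,317), yellow (369,225), green (270,233) and black (517,230). The dishes are red (446,328), blue (316,308), yellow (271,403) and green (577,307), and the thimble is at (397,393). The side view shows the same layout. Next I'll measure by colour mask in both views.

```bash
cat > h.py <<'E'
from rig import arm
import cv2, numpy as np
np.set_printoptions(precision=4,suppress=True)
HUE={"red":[(0,5),(174,180)],"blue":[(108,128)],"yellow":[(22,34)],"green":[(50,75)]}
def blobs(im,col,smin=170,vmin=60,amin=40):
    h=cv2.cvtColor(im,cv2.COLOR_RGB2HSV); m=0
    for a,b in HUE[col]: m=m|cv2.inRange(h,(a,smin,vmin),(b,255,255))
    cs,_=cv2.findContours(m,cv2.RETR_EXTERNAL,cv2.CHAIN_APPROX_NONE)
    return [(cv2.contourArea(c),c[:,0,:].astype(float)) for c in cs if cv2.contourArea(c)>amin]
def cast(name,p,z):
    c=arm.get_calibration(name);T=c["cam_to_world"]
    p=np.atleast_2d(p);d=np.c_[p,np.ones(len(p))]@np.linalg.inv(c["intrinsics"]).T@T[:3,:3].T
    return T[:3,3]+d*((z-T[2,3])/d[:,2])[:,None]
def project(name,P):
    c=arm.get_calibration(name);T=c["cam_to_world"]
    q=(np.atleast_2d(P)-T[:3,3])@T[:3,:3]@c["intrinsics"].T
    return q[:,:2]/q[:,2:]
def circ(name,pts,z):
    w=cast(name,pts,z)[:,:2].astype(np.float32)
    (x,y),r=cv2.minEnclosingCircle(w); e=cv2.minAreaRect(w)
    return np.array([x,y]),r,e[1]
E
python3 - <<'E'
from h import *
for n in("top","side"):
    im=cv2.imread(f"pics/{n}0_raw.png")[:,:,::-1]
    for col in HUE:
        for a,p in blobs(im,col):
            z=0.012 if a>(500 if n=="top" else 450) else 0.054
            c,r,e=circ(n,p,z)
            print(n,col,a,"px",p.mean(0)*1.5625,"z",z,"xy",c,"r",round(r,4),"rect",np.round(e,4),"dist",round(float(np.hypot(*c)),3))
E
```

```text
top red 211.5 px [490.3923 384.8072] z 0.054 xy [ 0.4566 -0.1506] r 0.0187 rect [0.0343 0.0362] dist 0.481
top red 214.0 px [613.9323 379.0039] z 0.054 xy [ 0.4654 -0.3182] r 0.0188 rect [0.0339 0.036 ] dist 0.564
top red 769.0 px [445.3993 327.3785] z 0.012 xy [ 0.5379 -0.0914] r 0.0371 rect [0.0711 0.0709] dist 0.546
top red 186.0 px [447.6918 249.2188] z 0.054 xy [ 0.6455 -0.0924] r 0.0182 rect [0.033  0.0336] dist 0.652
top blue 168.5 px [200.0727 316.2064] z 0.054 xy [0.55   0.2573] r 0.0177 rect [0.0335 0.0313] dist 0.607
top blue 593.5 px [314.8817 309.6177] z 0.012 xy [0.5659 0.1016] r 0.0363 rect [0.0673 0.0649] dist 0.575
top yellow 771.5 px [269.8209 402.0541] z 0.012 xy [0.4278 0.1647] r 0.0368 rect [0.0699 0.0714] dist 0.458
top yellow 179.5 px [368.641  224.3459] z 0.054 xy [0.6823 0.0195] r 0.0183 rect [0.0341 0.0335] dist 0.683
top green 555.5 px [580.2399 311.3952] z 0.012 xy [ 0.5653 -0.2839] r 0.0343 rect [0.065  0.0621] dist 0.633
top green 148.5 px [268.407  231.7835] z 0.054 xy [0.6715 0.1633] r 0.0167 rect [0.032  0.0315] dist 0.691
side red 534.0 px [382.7914 
[... 350 characters left out ...]
37 -0.0996] r 0.0243 rect [0.0479 0.0342] dist 0.651
side blue 444.5 px [380.9289 283.1122] z 0.054 xy [0.5531 0.0449] r 0.0343 rect [0.0631 0.0646] dist 0.555
side blue 65.0 px [347.8125 207.8125] z 0.054 xy [0.5491 0.2531] r 0.0188 rect [0.0295 0.0319] dist 0.605
side yellow 163.5 px [476.4295 281.6489] z 0.054 xy [0.6776 0.0122] r 0.0252 rect [0.0488 0.0345] dist 0.678
side yellow 459.0 px [283.153  274.5393] z 0.012 xy [0.4277 0.16  ] r 0.041 rect [0.0805 0.0709] dist 0.457
side green 1424.0 px [474.9872 505.1998] z 0.012 xy [ 0.5677 -0.2848] r 0.0369 rect [0.0719 0.0695] dist 0.635
side green 69.0 px [436.8229 226.3021] z 0.054 xy [0.6691 0.1603] r 0.0172 rect [0.0314 0.0313] dist 0.688
```

jar_red is clearly the one at (0.457,-0.151), 0.48 m from the base, with the next red jar at 0.56 m. All cap and dish radii fit. I'll refine the dim green and blue masks, then do the red jar first.

```bash
cat >> h.py <<'E'
R=np.array([[-1,0,0],[0,1,0],[0,0,-1.]])
H=0.018      # TCP height above the jar's underside: clears the 12 mm dish rim
UP=0.14
def go(xy,z,feed): arm.move_l([xy[0],xy[1],z],R,feed=feed)
def pick(xy):
    go(xy,UP,.3) if arm.current_ee_pos()[2]<.16 else arm.move_to([xy[0],xy[1],UP],R)
    arm.grip(.07); go(xy,.075,.25); go(xy,H,.08)
    arm.grip(.02); print("width",round(arm.current_width(),4),"t",round(arm.current_t(),2))
    go(xy,.05,.08); go(xy,UP,.2); print("held",round(arm.current_width(),4),"F",arm.current_force())
def place(xy):
    go(xy,UP,.25); go(xy,.05,.2); go(xy,H+.004+.004,.05); f0=arm.current_force()[2]
    for dz in np.arange(.003,-.0016,-.0005):
        go(xy,H+.004+dz,.02); f=arm.current_force()[2]-f0
        if f>1.5: break
    print("contact dz",round(dz,4),"df",round(f,2))
    arm.grip(.056); go(xy,.075,.12); go(xy,UP,.3); print("t",round(arm.current_t(),2),"width",round(arm.current_width(),4))
def snap(tag):
    for n in("top","side"):
        im=arm.snapshot(n); cv2.imwrite(f"pics/{n}{tag}_raw.png",im[:,:,::-1])
        cv2.imwrite(f"pics/{n}{tag}.png",cv2.resize(im[:,:,::-1],(800,600),interpolation=cv2.INTER_CUBIC))
E
python3 - <<'E'
from h import *
im=cv2.imread("pics/top0_raw.png")[:,:,::-1]
for col in("blue","green"):
    for a,p in blobs(im,col,120,35): 
        c,r,e=circ("top",p,.012 if a>400 else .054); print(col,a,c,round(r,4),np.round(e,4))
# z check of cap centre: cross-view reprojection of red jar top
print(project("side",[.4566,-.1506,.054])*1.5625, project("side",[.4566,-.1506,.047])*1.5625)
pick((.4566,-.1506)); snap("1")
E
```

```text
blue 200.0 [0.5495 0.2562] 0.0197 [0.0333 0.0362]
blue 749.0 [0.5663 0.1015] 0.0374 [0.0722 0.0723]
green 776.5 [ 0.5691 -0.2832] 0.037 [0.0714 0.072 ]
green 179.0 [0.671  0.1622] 0.0184 [0.0342 0.0331]
[[338.5938 401.4797]] [[339.0821 405.7337]]
width 0.0358 t 5.17
held 0.0362 F [-0.0871 -0.2251 -0.8479]
```

View pics/side1.png

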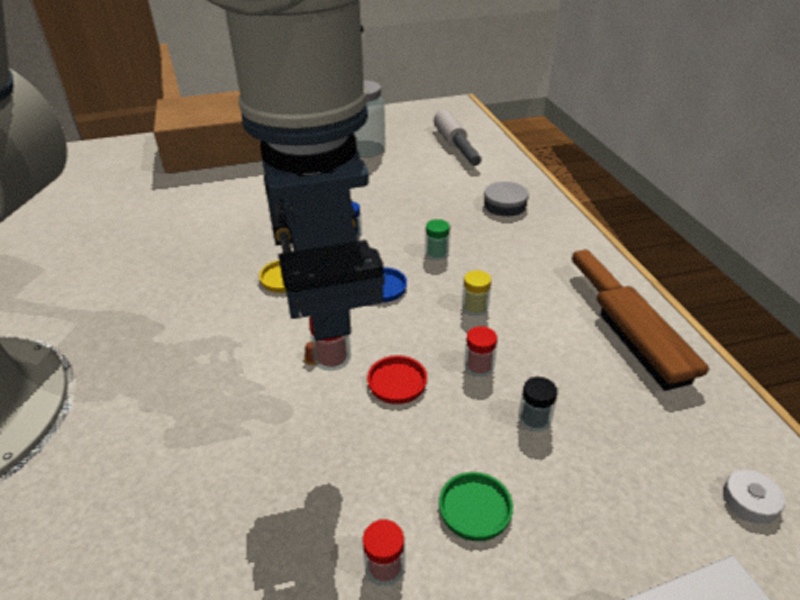

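The side view shows the red jar lifted at about (330,345) between the fingers. The width reads 36 mm where I expected 38–39, so I'll check tilt and centring in a close-up.

```bash
python3 - <<'E'
from h import *
im=cv2.imread("pics/side1_raw.png")[175:245,165:265]
im=cv2.resize(im,None,fx=7,fy=7,interpolation=cv2.INTER_CUBIC)
im=cv2.convertScaleAbs(im,alpha=1.8,beta=15)
b=np.array([.4566,-.1506,.122])
for z in(0,.04,.054):
  for dx in(-.0195,.0195):
    q=((project("side",b+[dx,0,z])-[165,175])*7)[0].astype(int); cv2.circle(im,tuple(map(int,q)),4,(0,255,0),-1)
cv2.imwrite("pics/c1.png",im)
print(arm.current_ee_pos())
E
```

```text
[ 0.4557 -0.1502  0.1385]
```

View pics/c1.png

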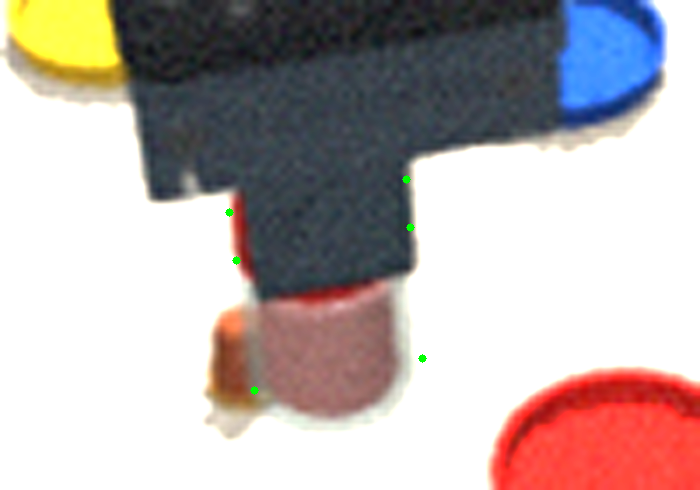

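Close-up: the jar hangs upright, within about 2 mm of the prediction and with the bottom at the expected height. The pads hold the cap zone, so a 36 mm reading is acceptable. Now I'll place it.

```bash
python3 - <<'E'
from h import *
place((.5379,-.0914))
go((.50,.10),UP,.3); snap("2")
E
```

```text
contact dz 0.0 df 2.28
t 11.42 width 0.0564
```

View pics/side2.png

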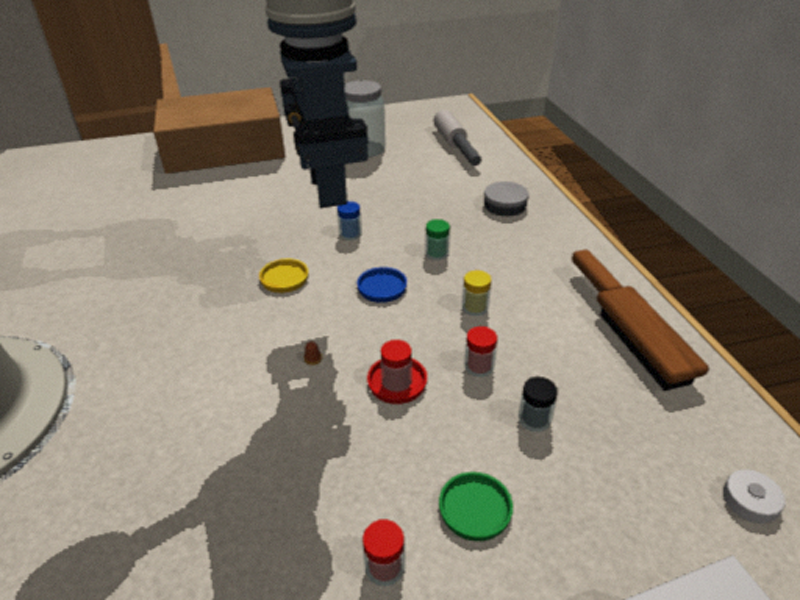

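The red jar stands upright and centred in the red dish at (396,370), with contact at exactly the floor height. Blue and yellow are next, with pictures after each.

```bash
python3 - <<'E'
from h import *
pick((.5495,.2565)); assert arm.current_width()>.03
place((.5663,.1015)); snap("3")
pick((.682,.0195)); assert arm.current_width()>.03
place((.4278,.1647)); go((.45,-.05),UP,.3); snap("4")
E
```

```text
width 0.0363 t 15.34
held 0.036 F [-0.6286 -1.5877 -1.4391]
contact dz -0.0005 df 6.9
t 21.97 width 0.0559
width 0.036 t 25.02
held 0.0364 F [-0.5885 -0.2122 -1.0803]
contact dz 0.0 df 3.78
t 31.95 width 0.0556
```

View pics/side4.png

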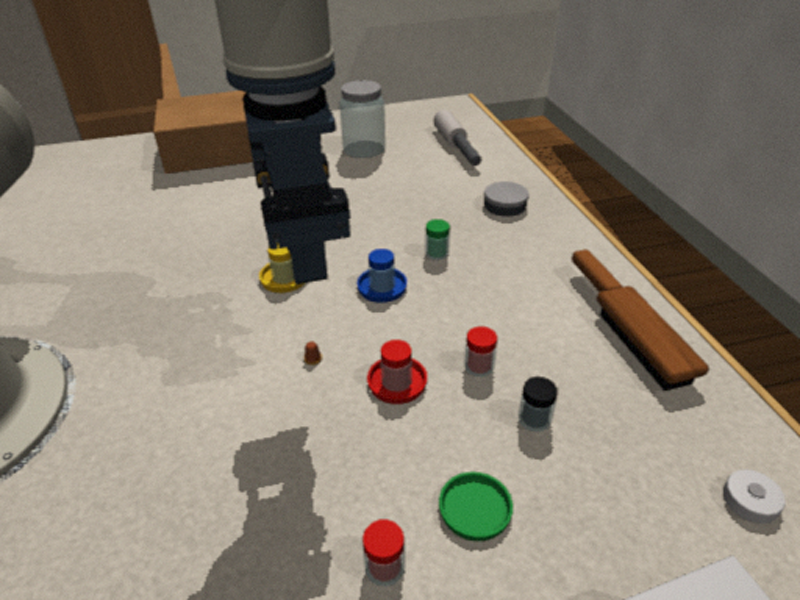

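Blue stands upright at (382,272) and yellow at (281,265), each in its own dish. Now green.

```bash
python3 - <<'E'
from h import *
pick((.671,.1625)); assert arm.current_width()>.03
place((.5691,-.2832)); go((.5,-.2),.22,.3)
arm.move_joints([60.075,28.281,77.091,0,74.628,-5.472]); snap("5"); print(arm.current_t())
dish=dict(red=(.5379,-.0914),blue=(.5663,.1015),yellow=(.4278,.1647),green=(.5691,-.2832))
im=cv2.imread("pics/top5_raw.png")[:,:,::-1]
# cap top (z=.058) location in each dish: mask by hough-free brightness: print dish blob and expected centre px
ims=[cv2.imread(f"pics/{n}5_raw.png") for n in("top","side")]
tiles=[]
for c,d in dish.items():
    row=[]
    for n,i in zip(("top","side"),ims):
        u,v=project(n,[*d,.02])[0].astype(int); t=i[max(v-28,0):v+28,u-28:u+28]
        row.append(cv2.resize(cv2.convertScaleAbs(t,alpha=1.6,beta=10),(200,200),interpolation=cv2.INTER_CUBIC))
    tiles.append(np.vstack(row))
cv2.imwrite("pics/c5.png",np.hstack(tiles))
E
```

```text
width 0.036 t 36.42
held 0.0361 F [-0.8082 -0.1474 -2.0265]
contact dz 0.0 df 2.18
t 43.99 width 0.0561
47.5333
```

View pics/side5.png

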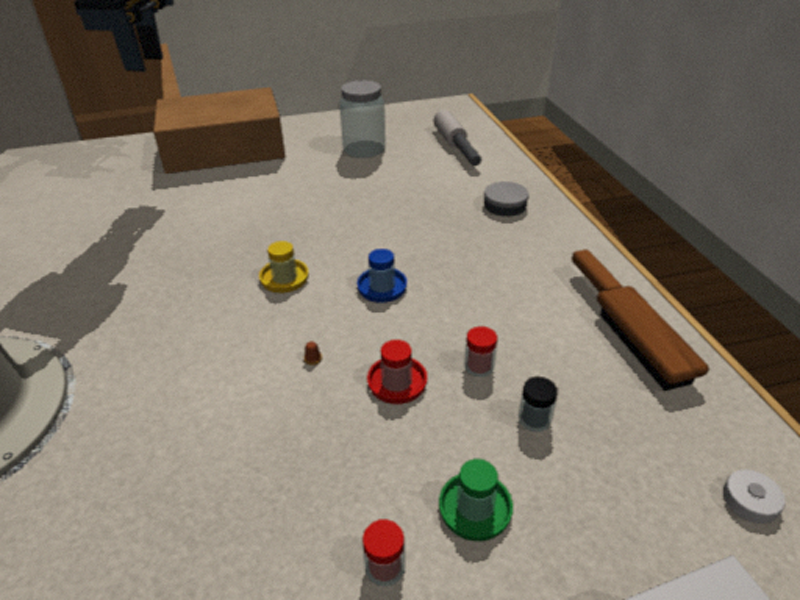

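View pics/c5.png

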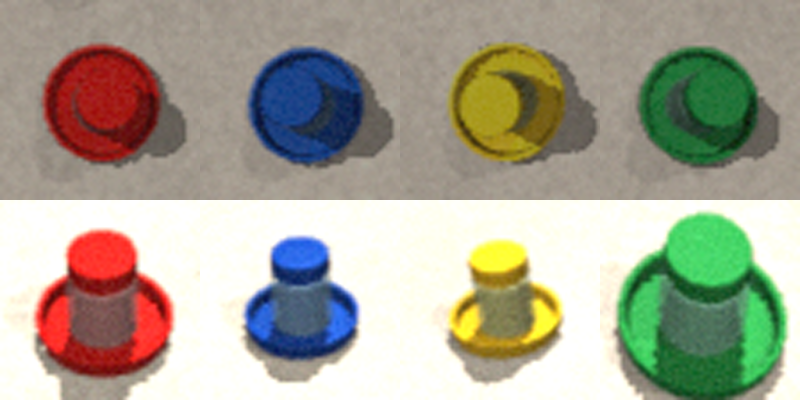

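All four jars stand upright and centred in their own dishes. The black jar (537,402), the thimble (312,353) and both red lookalikes are at their original pixels, and the robot is clear. Handing in.

```bash
python3 -c "
from rig import arm
arm.sign_off()"
```

```text
the job is handed in; nothing more can be done
```

All four jars are in the dishes of their own colours, placed in the order red, blue, yellow, green. I handed the job in at about 47.5 s on the robot's clock, with the arm back at its start pose touching nothing.

- **Which red jar:** I took the one nearest the base, 0.48 m away. The next red jar was at 0.56 m.
- **Set-down:** each jar was lowered in 0.5 mm steps until contact, which came within 0.5 mm of the expected floor height. Contact forces were about 2 to 7 N.
- **Final check:** the last side picture and the close-ups from both cameras show all four jars upright and flat in their dishes. The black jar, the thimble and the two spare red jars look unmoved in that picture; I did not measure them.
- **Disagreements:** the gripper read about 36 mm on every jar, where 38 to 39 mm was expected. Each grip held, and the first lift was checked upright in a close-up. The tool also sat about 1.5 mm below its commanded height, which did not affect the placing.

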